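# Pop the fuse hatch of a pump test box

### The arm

A 6-joint arm with a two-finger parallel gripper is mounted at the origin on the work surface. World frame = base frame: x ahead of the robot, y to its left, z up, the work surface at z = 0. Lengths are in m, angles in rad, forces in N, time in s.
With the tool pointing down it reaches from about 0.3 to 0.775 m from the base axis. Payload 14.6 kg.
Tool frame: the origin (TCP) lies on the centre line of the jaws, within the pads' length; the fingertips stand 25 mm ahead of it and the grasp point (between the pads) lies 6 mm ahead of it (ctrl.tip_reach is the distance from the TCP to the fingertips, in m); z points along the fingers, y is the line along which they close (so a half turn about z gives the same grasp; the last joint's range is limited). The gripper opens to 94 mm and grips with 3 to 60 N. Pads are 16 mm wide; open, the fingers measure 119 mm over their backs; the gripper's body (75 mm by 177 mm) begins 78 mm behind the grasp point.
Start: joints at [1.185, 0.3, 1.521, -0, 1.321, -0.067], TCP at [0.172, 0.522, 0.23] pointing down, gripper open.
Joint ranges: [-3.03, 3.03], [-0.79, 2.21], [0.23, 2.52], [-1.04, 4.18], [0, 3.07], [-2.55, 2.55]. Speed limits (rad/s): [2.22, 2.22, 2.57, 3.14, 3.14, 3.14].

### API

Orientations are given as [roll, pitch, yaw] about the fixed x, y, z axes, in that order (R = Rz(yaw) Ry(pitch) Rx(roll)).
In Python, from station import ctrl gives the robot as it stands. The module is installed in compiled form; this text tells all that it offers.
- The arm moves only by the tool apply_moves, never from a script. Its argument "deltas" is a list of rows, each a list of 7 numbers: the closure in counts, from 0 (fully open) to 255 (shut), then the shift along the world's x, y, z in cm, then the turn, a rotation vector about the world's x, y, z in rad. In form: [[jaw, tx, ty, tz, ax, ay, az], ...]. A call has 1 to 10 rows; each row shifts and turns the commanded pose from where the row before left it; what a row does not reach is not made up. A row lasts 1/10 s, in which the tool goes at most 50 mm and 8.59 degrees, less where a joint would pass 70% of its speed; a pose out of reach is approached as far as the arm can. A call with a gripper value outside its range is refused whole. The fingers move at their own pace and stop on an object; "grip_force" is the grip in N (left out, the last holds). Time passes only in rows, so rows that do not move let the fingers close. It gives the time, the measured TCP pose, the force, the opening and the grip force at its end, in the units of the state.
- ctrl.get_obs(): the state, without advancing time (a new reading comes with each control period).
- ctrl.camera(name): name is "scene" or "top" or "wrist"; returns a dict with "img" (420x560x3 uint8, red, green, blue), "K" (3x3 intrinsics, pixels), "pose" (4x4, takes a point from camera to world coordinates); the wrist camera has in their place "hand_eye" (4x4, takes a point from camera to tool coordinates, whose origin is the TCP and whose axes are the flange's). Camera axes: x right, y up, looking along -z (the intrinsics and any distortion apply to the point x, -y, -z); pixel columns grow to the right and rows downward; lengths in m; the calibration is good to about 2 mm. A picture is of the moment at which its call begins: read the wrist's pose just before it. There is no depth.
- ctrl.hand_in(): hands the job in; it is judged then, once.
The state is a dict: "time_s": time; "qpos": joint angles; "joint_vel": joint speeds; "tau": joint torques, N m; "ee_pos": TCP position; "eef_rot": TCP orientation; "force": force on the tool from outside, world axes, zero at the start; "moment": the same for the moment, N m; "grip_width": finger opening in m; "grip_force": force on a finger pad.
Only numpy, scipy, OpenCV 4.12 (cv2) and the standard library are available. Lean on these libraries where they do the work, as an engineer would, in place of code of your own. Each camera call takes 0.05 s, during which the arm holds its last target. There are 200 camera calls.

### The job

The yellow fuse hatch on the blue pump test box is held shut by a push-push catch. With a fingertip, press the hatch once on its black ribbed pad, all the way in, then draw back so that it pops up, and see that it stays standing open by itself, because pushing it down again would catch it shut. Only touch the hatch: do not lift or shift the box, do not press the red stop button, and leave the parts standing on and around the box where they are.

Things in the scene. Friction and masses are not known exactly. Their poses are not given: they have to be found in the camera images.
- test_box: Loose blue steel test box, 170 mm (x) by 240 mm (y) by 85 mm high, about 3 kg on rubber feet, lying on the bench. Origin at the centre of its underside, z up; its x axis points from the hatch's free edge towards the hatch's hinge (away from the robot, give or take 35 degrees), its y axis runs along its long side. The hatch is in the +y half of its deck, the stop button in the -y half.
- hatch (a joint): Hinge angle of the hatch in rad: about 0 when caught shut (as at the start), negative when pressed in (the catch lets go at about -0.08, that is 6 mm down at the press pad; the firm stop is at -0.125, about 10 mm), positive as it swings up, 1.25 when fully open. A spring of about 3 N at the pad drives it up within about a second once the catch has let go; a second full press from open catches it shut again.
- press_pad (a point): Centre of the black ribbed pad (26 x 34 mm) on the flat top of the hatch; moves with it. z is up while shut. The yellow hatch is 92 mm (box x) by 84 mm (box y) by 8 mm; shut, its top stands 12 mm proud of the deck, 97 mm above the bench. The pad centre is 20 mm from the free edge, 78 mm from the hinge axis. Pressing in takes 3 to 6 N at the pad, then comes the firm stop.
- hatch_edge (a point): Middle of the hatch's free edge, half-way through its thickness, 98 mm from the hinge axis; fully open it stands about 93 mm above the hinge axis, which is 93 mm above the bench.
- stop_button (a joint): Travel of the red stop button in m: 0 when out, 0.006 when fully pressed. It must stay out.
- stop_button_top (a point): Top of the round red stop button (28 mm across, 18 mm tall on a yellow collar) on the deck, about 120 mm to the -y side of the press pad. Not to be pressed.
- hex_socket: Loose steel hex socket, 24 mm across and 34 mm tall, standing on the deck between hatch and stop button. Origin at the centre of its underside. To be left alone.
- oil_can: Loose brass oil can, 68 mm across, 90 mm to its shoulder, spout to 153 mm, standing on the bench beside or behind the box. Origin at the centre of its underside. To be left alone.
- bearing: Loose steel bearing ring, 72 mm across, 17 mm tall, lying on the bench beside or behind the box. Origin at the centre of its underside. To be left alone.
- impeller: Loose black pump impeller, 104 mm across, 34 mm tall, lying on the bench beside or behind the box. Origin at the centre of its underside. To be left alone.

How it is judged:
On the way, in this order (a step that is already met when the one before it is completed fails the run):
1. the hatch is pressed in past its catch (value of joint hatch below -0.07 rad).
2. the hatch has popped up and stands open (value of joint hatch above 1.05 rad), for 0.3 s.
At the end, for the whole second after the job is handed in: The hatch stands open beyond 1.05 rad at rest (below 0.1 rad/s), the stop button is out (under 2 mm), the box lies level within 20 mm of where it was, and the oil can, bearing, impeller and socket stand upright within 20 mm of where they were (value of joint hatch above 1.05 rad and velocity of joint hatch between -0.1 and 0.1 rad/s and value of joint stop_button below 0.002 m and distance of each of test_box, oil_can, bearing, impeller, hex_socket from where it was at the start of the episode below 0.02 m and angle between test_box's own z axis and vertical below 0.05 rad and angle between each of oil_can, bearing, impeller, hex_socket's own z axis and vertical below 0.2 rad); the robot touches nothing.
It fails at once if the hatch is pushed back down after it has popped up (a second press) (value of joint hatch between 0.06 and 1 rad and velocity of joint hatch below -0.2 rad/s).
It fails at once if the red stop button is pressed (value of joint stop_button above 0.003 m).
It fails at once if the test box is lifted or shifted by more than 20 mm (distance of test_box from where it was at the start of the episode above 0.02 m or height (world z) of test_box above 0.01 m).
It fails at once if a part standing on or around the box is lifted, pushed away (more than 20 mm) or tipped over (distance of any of oil_can, bearing, impeller, hex_socket from where it was at the start of the episode above 0.02 m or angle between any of oil_can, bearing, impeller, hex_socket's own z axis and vertical above 0.5 rad).
It also fails if it takes over 32 s, if anything falls off the work surface, if the arm or the gripper's body presses on something with over 40 N, if the wrist force passes 120 N, or if a joint passes its speed limit or range.

## Working session

There is one attempt and no reset: what is moved stays moved. The work goes in short steps, Python scripts to look and compute and a tool call to move; the robot and the scene stay as the last step left them, time stands still between calls to the robot, and variables do not carry over. Pictures are saved under pics/ and viewed, at most 10 in all, crops included, and the job is handed in when it is done.

Besides the shell and the picture viewer there is one more tool, called after "Emit:" in YAML: its name, and indented under it one key for each argument. apply_moves: Moves the arm, as the interface text tells. Its arguments: {"type":"object","properties":{"deltas":{"type":"array"},"grip_force":{"type":"number"}},"required":["deltas"]}

```bash
mkdir -p pics
python3 - <<'E'
from station import ctrl
import cv2,pickle
o=ctrl.get_obs();print(o['ee_pos'],o['eef_rot'],o['force'],o['grip_width'],ctrl.tip_reach)
d={n:ctrl.camera(n) for n in('top','scene')}
pickle.dump(d,open('d.pkl','wb'))
for n in d: cv2.imwrite(f'pics/{n}.png',d[n]['img'][:,:,::-1]); print(d[n]['K'],d[n]['pose'], d[n].keys())
E
```

```text
[0.17230154 0.52207796 0.22991052] [-3.14047924e+00 -5.11510761e-05  2.82277151e+00] [-0.11229692  0.5999628   0.20937952] 0.09433283491538498 0.025
[[492.10550037   0.         275.32899183]
 [  0.         492.10550037 209.85120614]
 [  0.           0.           1.        ]] [[-0.00770824  0.99446451 -0.10478988  0.50284708]
 [-0.99994482 -0.0084135  -0.00628981  0.07903621]
 [-0.00713664  0.10473562  0.99447449  1.22518986]
 [ 0.          0.          0.          1.        ]] dict_keys(['img', 'K', 'pose'])
[[387.46432866   0.         282.38868261]
 [  0.         387.46432866 210.64555057]
 [  0.           0.           1.        ]] [[ 0.44684243 -0.5681497   0.69104107  1.18208087]
 [ 0.89454366  0.29335299 -0.33724718 -0.20654104]
 [-0.01111208  0.76886276  0.63931728  0.6204762 ]
 [ 0.          0.          0.          1.        ]] dict_keys(['img', 'K', 'pose'])
```

View pics/top.png

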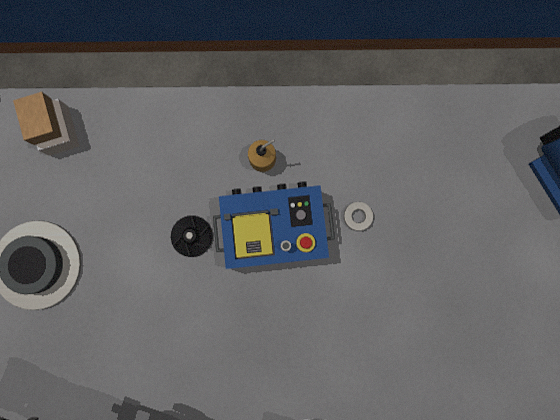

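View pics/scene.png

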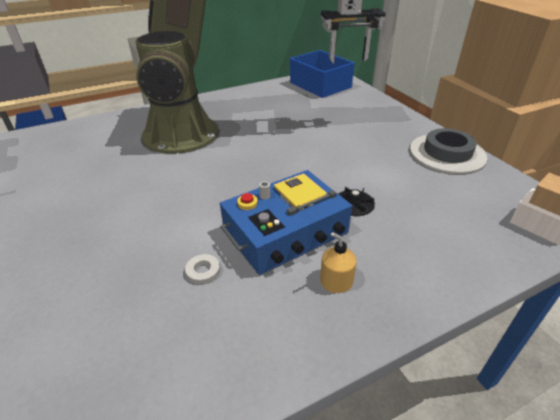

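The top view shows the hatch at about (252,235), the pad at (253,246), the socket at (286,245), the stop button at (306,243), the impeller at (191,236), the can at (262,155) and the bearing at (358,216). The scene view agrees. Next I'll measure the pad and the box yaw.

Run:
```python
import pickle,cv2,numpy as np
d=pickle.load(open('d.pkl','rb'))
def ray(c,u,v,z):
    K,P=c['K'],c['pose'];r=P[:3,:3]@np.array([(u-K[0,2])/K[0,0],-(v-K[1,2])/K[1,1],-1]);o=P[:3,3];return (o+r*(z-o[2])/r[2])[:2]
for n in d:
    c=d[n];h=cv2.cvtColor(c['img'],cv2.COLOR_RGB2HSV)
    m=cv2.inRange(h,(22,120,90),(35,255,255))
    cs=max(cv2.findContours(m,cv2.RETR_EXTERNAL,cv2.CHAIN_APPROX_NONE)[0],key=cv2.contourArea)
    hull=cv2.convexHull(cs);q=cv2.approxPolyDP(hull,0.04*cv2.arcLength(hull,True),True)[:,0]
    W=np.array([ray(c,*p,.097) for p in cs[:,0]],np.float32)
    r=cv2.minAreaRect(W*1000);print(n,'quad',q.tolist(),[ray(c,*p,.097).round(4).tolist() for p in q],'rect',r)
    inside=np.zeros_like(m);cv2.drawContours(inside,[cs],-1,255,-1);inside=cv2.erode(inside,np.ones((3,3)))
    dark=inside&cv2.inRange(h,(0,0,0),(180,255,100))
    k,l,s,ce=cv2.connectedComponentsWithStats(cv2.morphologyEx(dark,cv2.MORPH_CLOSE,np.ones((5,5))))
    for i in range(1,k):
        if s[i,4]>15: print('pad',s[i],ce[i],ray(c,*ce[i],.097))
# others
c=d['top']
print('socket',ray(c,286,245.5,.119),'button',ray(c,306,243,.11))
im=np.hstack([cv2.resize(d['top']['img'][170:280,200:345],(580,440),interpolation=cv2.INTER_CUBIC)])
cv2.imwrite('pics/crop.png',im[:,:,::-1])
```

```text
top quad [[267, 214], [272, 253], [237, 257], [233, 218]] [[0.6123, 0.1054], [0.5227, 0.0945], [0.5142, 0.1745], [0.6037, 0.1838]] rect ((565.0209350585938, 140.2165069580078), (95.08040618896484, 83.5133285522461), 5.86823034286499)
pad [246 241  16  12 162] [253.17283951 246.51234568] [0.53780988 0.13751696]
scene quad [[325, 194], [295, 206], [275, 185], [303, 174]] [[0.6079, 0.1797], [0.6147, 0.1006], [0.526, 0.0957], [0.5166, 0.1742]] rect ((566.7439575195312, 137.294189453125), (94.22885131835938, 85.85820770263672), 5.696059703826904)
socket [0.53880966 0.06271857] button [0.54438527 0.01730287]
```

View pics/crop.png

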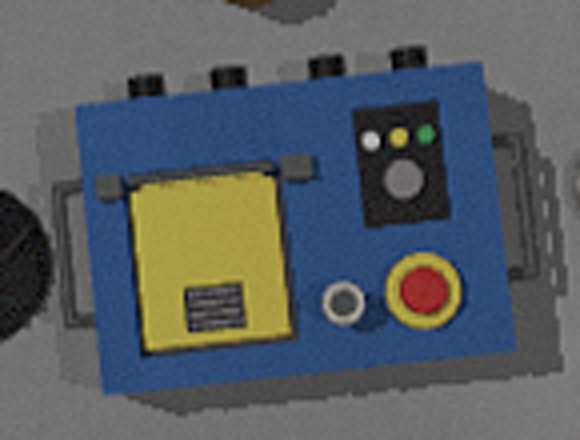

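Pad is at about (0.538, 0.136) and box yaw is about 0.105 rad. I'll close the jaws, turn the tool y axis onto the box y axis (+0.42 rad), and fly above the pad.

Emit:
apply_moves:
  deltas:
    - [255, 2.6, -2.8, 0, 0, 0, 0.06]
    - [255, 2.6, -2.8, 0, 0, 0, 0.06]
    - [255, 2.6, -2.8, 0, 0, 0, 0.06]
    - [255, 2.6, -2.8, 0, 0, 0, 0.06]
    - [255, 2.6, -2.8, 0, 0, 0, 0.06]
    - [255, 2.6, -2.8, 0, 0, 0, 0.06]
    - [255, 2.6, -2.8, 0, 0, 0, 0.06]
    - [255, 2.6, -2.8, 0, 0, 0, 0]
    - [255, 2.6, -2.8, 0, 0, 0, 0]
    - [255, 2.6, -2.8, 0, 0, 0, 0]
  grip_force: 20

```text
time_s: 1.1
ee_pos: [0.4332, 0.2409, 0.2303]
eef_rot: [-3.142, -0.0, -3.04]
force: [1.1, 1.1, -0.8]
grip_width: 0.0176
grip_force: 0.0
```

Emit:
apply_moves:
  deltas:
    - [255, 2.6, -2.8, 0, 0, 0, 0]
    - [255, 2.6, -2.8, 0, 0, 0, 0]
    - [255, 2.6, -2.7, 0, 0, 0, 0]
    - [255, 2.6, -2.2, 0, 0, 0, 0]
    - [255, 0, 0, 0, 0, 0, 0]
    - [255, 0, 0, 0, 0, 0, 0]
    - [255, 0, 0, 0, 0, 0, 0]
    - [255, 0, 0, 0, 0, 0, 0]

```text
time_s: 1.9
ee_pos: [0.5358, 0.138, 0.2306]
eef_rot: [3.142, 0.0, -3.039]
force: [0.9, 0.0, 0.9]
grip_width: 0.0006
grip_force: 0.0
```

Emit:
apply_moves:
  deltas:
    - [255, 0.1, -0.1, -3, 0, 0, 0]
    - [255, 0.1, 0, -3, 0, 0, 0]
    - [255, 0, 0, -2, 0, 0, 0]
    - [255, 0, 0, -1, 0, 0, 0]
    - [255, 0, 0, 0, 0, 0, 0]
    - [255, 0, 0, 0, 0, 0, 0]

```text
time_s: 2.5
ee_pos: [0.5387, 0.1366, 0.1416]
eef_rot: [3.142, 0.001, -3.04]
force: [0.2, 0.5, -0.3]
grip_width: 0.0002
grip_force: 0.0
```

Run:
```python
from station import ctrl
import cv2,numpy as np
o=ctrl.get_obs();print(o['ee_pos'],o['force'])
w=ctrl.camera('wrist')['img'];s=ctrl.camera('scene')['img'][130:270,210:390]
cv2.imwrite('pics/near.png',np.hstack([cv2.resize(w,(400,300)),cv2.resize(s,(386,300),interpolation=cv2.INTER_CUBIC)])[:,:,::-1])
```

```text
[0.53869044 0.13660265 0.14155329] [ 0.19073746  0.50483773 -0.29418415]
```

View pics/near.png

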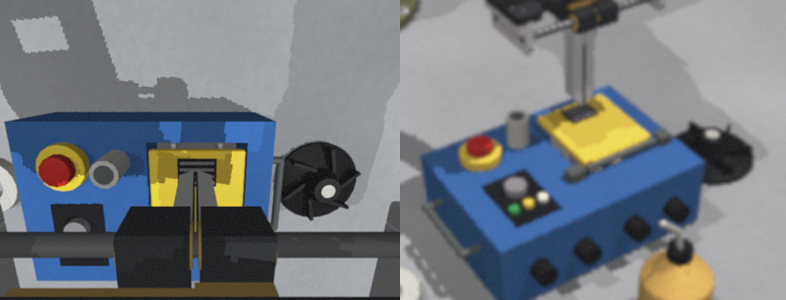

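The fingertips hang over the middle of the pad: wrist crop about (197,165), scene crop about (582,110). I'll press in small steps and watch the force.

Emit:
apply_moves:
  deltas:
    - [255, 0, 0, -1, 0, 0, 0]
    - [255, 0, 0, -0.6, 0, 0, 0]
    - [255, 0, 0, -0.3, 0, 0, 0]
    - [255, 0, 0, -0.2, 0, 0, 0]
    - [255, 0, 0, -0.2, 0, 0, 0]
    - [255, 0, 0, 0, 0, 0, 0]

```text
time_s: 3.2
ee_pos: [0.5383, 0.1363, 0.1173]
eef_rot: [3.142, -0.0, -3.04]
force: [-1.8, 0.2, 2.9]
grip_width: 0.0002
grip_force: 1.2
```

Emit:
apply_moves:
  deltas:
    - [255, 0, 0, -0.2, 0, 0, 0]
    - [255, 0, 0, -0.1, 0, 0, 0]
    - [255, 0, 0, -0.1, 0, 0, 0]
    - [255, 0, 0, 0, 0, 0, 0]

```text
time_s: 3.6
ee_pos: [0.5386, 0.1363, 0.1135]
eef_rot: [3.142, 0.001, -3.04]
force: [0.3, 0.7, 3.4]
grip_width: 0.0004
grip_force: 1.3
```

Emit:
apply_moves:
  deltas:
    - [255, 0, 0, -0.1, 0, 0, 0]
    - [255, 0, 0, 0, 0, 0, 0]

```text
time_s: 3.8
ee_pos: [0.5387, 0.1363, 0.1129]
eef_rot: [3.142, 0.001, -3.04]
force: [-1.9, 0.5, 7.0]
grip_width: 0.0006
grip_force: 3.6
```

Emit:
apply_moves:
  deltas:
    - [255, 0, 0, -0.1, 0, 0, 0]
    - [255, 0, 0, 0, 0, 0, 0]

```text
time_s: 4.0
ee_pos: [0.5388, 0.1363, 0.1124]
eef_rot: [3.142, 0.001, -3.04]
force: [-3.6, -0.4, 12.1]
grip_width: 0.0005
grip_force: 6.0
```

The force climbs steeply, so this is the firm stop. Now I'll draw back, up and towards the robot.

Emit:
apply_moves:
  deltas:
    - [255, 0, 0, 2, 0, 0, 0]
    - [255, -3, -0.3, 3.5, 0, 0, 0]
    - [255, -4, -0.4, 3, 0, 0, 0]
    - [255, -4, -0.4, 2, 0, 0, 0]
    - [255, -4, -0.4, 1, 0, 0, 0]
    - [255, 0, 0, 0, 0, 0, 0]
    - [255, 0, 0, 0, 0, 0, 0]
    - [255, 0, 0, 0, 0, 0, 0]
    - [255, 0, 0, 0, 0, 0, 0]
    - [255, 0, 0, 0, 0, 0, 0]

```text
time_s: 5.0
ee_pos: [0.3889, 0.1213, 0.2257]
eef_rot: [-3.141, -0.001, -3.041]
force: [0.0, -0.3, 0.3]
grip_width: 0.0006
grip_force: 0.0
```

Emit:
apply_moves:
  deltas:
    - [255, 0, 0, 0, 0, 0, 0]
    - [255, 0, 0, 0, 0, 0, 0]
    - [255, 0, 0, 0, 0, 0, 0]
    - [255, 0, 0, 0, 0, 0, 0]
    - [255, 0, 0, 0, 0, 0, 0]
    - [255, 0, 0, 0, 0, 0, 0]
    - [255, 0, 0, 0, 0, 0, 0]
    - [255, 0, 0, 0, 0, 0, 0]

```text
time_s: 5.8
ee_pos: [0.3885, 0.1213, 0.2263]
eef_rot: [-3.142, 0.0, -3.04]
force: [0.1, 0.0, -0.0]
grip_width: 0.0008
grip_force: 0.0
```

Run:
```python
from station import ctrl
import cv2,numpy as np
o=ctrl.get_obs();print(o['time_s'],o['ee_pos'],o['force'])
w=ctrl.camera('top')['img'][120:290,160:390];s=ctrl.camera('scene')['img'][110:300,170:390]
cv2.imwrite('pics/after.png',np.hstack([cv2.resize(i,(400,320),interpolation=cv2.INTER_CUBIC) for i in(w,s)])[:,:,::-1])
```

```text
5.8 [0.388515   0.12129304 0.22634967] [ 0.08568309  0.02195586 -0.04497681]
```

View pics/after.png

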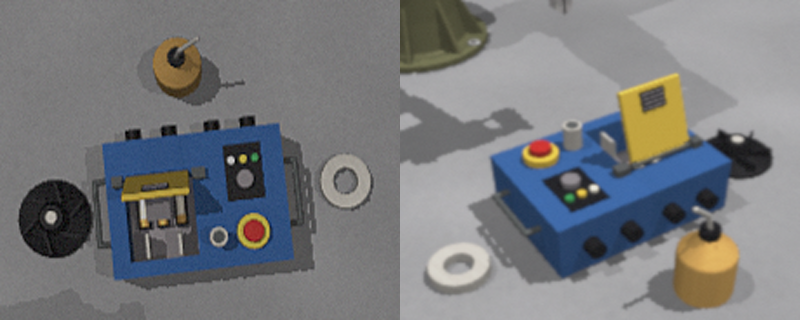

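The hatch stands open (scene crop about (655,120)), and the box, the button and the loose parts are where they were. I'll hand in.

```bash
python3 -c "
from station import ctrl
print(ctrl.hand_in())"
```

```text
the job is handed in; nothing more can be done
None
```

I pressed the hatch once to its firm stop and drew back; it popped up and stands open by itself, with the box, stop button and loose parts looking undisturbed in the last pictures, and the job is handed in (no verdict was returned).

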